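Slide a coaster out over the edge of a display riser

TASK

With the fingertips, push the square coaster forward along the top of the low wooden riser until 3 cm of it sticks out over the riser's front edge (the long edge away from the plinth), square to that edge, so that a customer can get a thumb under it. It must stay flat on the riser all the way: do not lift it, tip it or pick it up, and leave everything else where it stands. Finish with the robot's hand clear.

Things in the scene. Friction and masses are not known exactly. Their poses are not given: they have to be found in the camera images.
- square_coaster: the loose square coaster, a white marble plate with a cork underside, 80 x 80 mm and 10 mm thick, 100 to 210 g, lying on the riser on one side of its middle (left or right varies), up to 0.3 rad askew. Origin at the centre of its underside, z up; its own -x side is the side that faces the riser's front edge (the leading side)
- coaster_front (a point): point on the square coaster: the middle of its leading (-x) side, at the underside, 40 mm from the coaster's origin
- riser: fixed low display riser of pale wood standing on the table, left of the middle: a flat board 180 mm deep (its x), 320 mm wide (its y) and 14 mm thick on two side panels; its top is 45 mm above the table. Origin under its centre at table height; its -x side is the front, the long side turned away from the dark plinth with the sign, toward the open edge of the table at the robot's left. Top is smooth and flat, with no rim
- riser_edge (a point): middle of the riser's straight front edge, at the height of its top: 90 mm from the riser's origin along the riser's -x; the edge runs along the riser's y
- round_coaster: loose round coaster of the same marble and cork, 80 mm across, 10 mm thick, on the other half of the riser, its centre 150 to 180 mm from the square one's along the riser's width; leave it alone. Origin at the centre of its underside
- tester_candle: open tester candle in a glass, 67 mm across, 74 mm tall, standing loose on the round coaster; leave it. Origin at the centre of its foot
- lidded_jar: loose lidded candle jar, 69 mm across, 82 mm tall, on the table in front of the plinth; leave it. Origin at the centre of its foot
- card_tray: loose clear card tray, 65 x 92 x 19 mm, on the table to the right; leave it. Origin at the centre of its underside
- wax_tin: loose flat tin, 61 x 88 x 22 mm, on the table to the right; leave it. Origin at the centre of its underside
- card_box_2: loose clear card tray, 65 x 92 x 19 mm, at the far right; leave it. Origin at the centre of its underside

How it is judged:
By the outcome, as a careful person would: the job done as asked, in the order asked, and still so for the second after the job is handed in, with the robot touching nothing.
It also fails if it takes over 38 s, if anything falls off the work surface, if the arm or the gripper's body presses on something with over 40 N, if the wrist force passes 120 N, or if a joint passes its speed limit or range.

ROBOT

A 7-joint arm with a two-finger parallel gripper is mounted at the origin on a cart in front of the work surface, level with it; the furniture and walls round the work are solid. World frame = base frame: x ahead of the robot, y to its left, z up, the work surface at z = 0. Lengths are in mm, angles in rad, forces in N, time in s.
With the tool pointing down it reaches from about 400 to 925 mm from the base axis. Payload 5.6 kg.
Tool frame: the origin (TCP) lies at the very end of the fingers, on their centre line; the grasp point (between the pads) lies 19 mm behind it (ctrl.grip_depth is the distance from the TCP to the grasp point, in mm); z points along the fingers, y is the direction in which the jaws open and shut (so a half turn about z gives the same grasp; the last joint's range is limited). The gripper opens to 85 mm and grips with 20 to 120 N. Pads are 22 mm wide; open, the fingers measure 114 mm over their backs; the gripper's body (76 mm by 85 mm) begins 54 mm behind the grasp point. The pads swing forward as they close: fully open they stand 13 mm farther back than shut.
Start: joints at [1.278, 0.468, -0.012, 1.603, 0.006, 1.071, -0.056], TCP at [160.643, -629.844, 201.09] pointing down, gripper open.
Joint ranges: [-2.53, 2.53], [-0.31, 2.02], [-1.57, 1.55], [0.28, 2.44], [-1.29, 4.43], [0.15, 1.84], [-2.92, 2.92]. Speed limits (rad/s): [2.57, 2.57, 3.14, 3.14, 3.14, 3.14, 3.14].

INTERFACE

Orientations are given as a unit quaternion [x, y, z, w].
In Python, from rig import ctrl gives the robot as it stands.
- The arm moves only by the shell command python3 -m inch 'ROWS' [OPENING] [FORCE]. ROWS is JSON, a list of rows, each an object with "linear": the shift along the world's x, y, z in m, a list of three; "dr": the turn, a rotation vector about the world's x, y, z in degrees, a list of three. A call has 1 to 20 rows; each row is the pose to reach, as a shift and turn from the pose commanded when the call began; what a row does not reach only later rows make up. A row lasts 1/12 s, in which the tool goes at most 41.7 mm and 7.16 degrees, less where a joint would pass 70% of its speed; a pose out of reach is approached as far as the arm can. A call with a gripper value outside its range is refused whole. OPENING is the finger opening in m, from 0 to 0.0854, set as the call begins (- or left out, the last holds). The fingers move at their own pace and stop on an object; FORCE is the grip in N (left out, the last holds). Time passes only in rows, so rows that repeat a pose let the fingers close. It gives the time, the measured TCP pose, the force and the opening at its end, in the units of the state.
- ctrl.get_obs(): the state, without advancing time (a new reading comes with each control period).
- ctrl.get_image(name): name is "scene" or "top"; returns a dict with "img" (400x640x3 uint8, red, green, blue), "camera_matrix" (3x3 intrinsics, pixels), "camera_from_world" (4x4, takes a point from world to camera coordinates). Camera axes: x right, y down, z forward; pixel columns grow to the right and rows downward; lengths in mm; the calibration is good to about 2 mm. A picture is of the moment at which its call begins. There is no depth.
- ctrl.sign_off(): hands the job in, once; it reports no verdict.
The state is a dict: "t": time; "q": joint angles; "qvel": joint speeds; "effort": joint torques, N m; "tcp_pos": TCP position; "ee_rot": TCP orientation; "contact_force": force on the tool from outside, world axes, zero at the start; "torque": the same for the moment, N m; "opening": finger opening in mm.
Only numpy, scipy, OpenCV 4.12 (cv2) and the standard library are available. Lean on these libraries where they do the work, as an engineer would, in place of code of your own. Each camera call takes 0.05 s, during which the arm holds its last target.

## Working session

There is one attempt and no reset: what is moved stays moved. The work goes in short steps, Python scripts to look and compute and a shell command to move; the robot and the scene stay as the last step left them, time stands still between calls to the robot, and variables do not carry over. Pictures are saved under pics/ and viewed, and the job is handed in when it is done.

```bash
ls; mkdir -p pics; python3 - <<'E'
from rig import ctrl
import cv2,numpy as np
for n in("scene","top"):
    d=ctrl.get_image(n); cv2.imwrite(f"pics/{n}0.png",d["img"][:,:,::-1]); print(n,np.round(d["camera_matrix"],1).tolist(),np.round(d["camera_from_world"],3).tolist())
print(ctrl.get_obs())
E
```

```text
pics
scene [[451.0, 0.0, 311.7], [0.0, 451.0, 201.6], [0.0, 0.0, 1.0]] [[-0.758, -0.652, 0.002, 339.439], [-0.486, 0.563, -0.669, 315.399], [0.435, -0.508, -0.743, 1084.957], [0.0, 0.0, 0.0, 1.0]]
top [[372.7, 0.0, 318.2], [0.0, 372.7, 196.3], [0.0, 0.0, 1.0]] [[-0.013, -1.0, 0.017, -64.813], [-0.987, 0.01, -0.16, 482.19], [0.16, -0.019, -0.987, 1039.964], [0.0, 0.0, 0.0, 1.0]]
{'t': 0.1, 'q': array([ 1.27797754,  0.46834345, -0.01160067,  1.60356258,  0.00597832,
        1.07140421, -0.05629929]), 'qvel': array([ 0.00108761, -0.00408097,  0.0009741 , -0.00063049,  0.00012203,
        0.00047195, -0.00166632]), 'effort': array([ 7.27788756e-04, -5.33519590e+01,  2.14039162e-02, -2.51966035e+01,
        1.14832920e-02,  4.32934248e-03, -1.59400736e-05]), 'tcp_pos': array([ 160.49312458, -629.28182758,  200.18550987]), 'ee_rot': array([ 9.92213336e-01,  1.24547132e-01, -1.54977532e-04, -8.27101152e-04]), 'contact_force': array([-0.65383026,  0.06909692,  0.36570851]), 'torque': array([ 0.02922749,  0.01031753, -0.0562978 ]), 'opening': 85.18566083813914}
```

View pics/scene0.png

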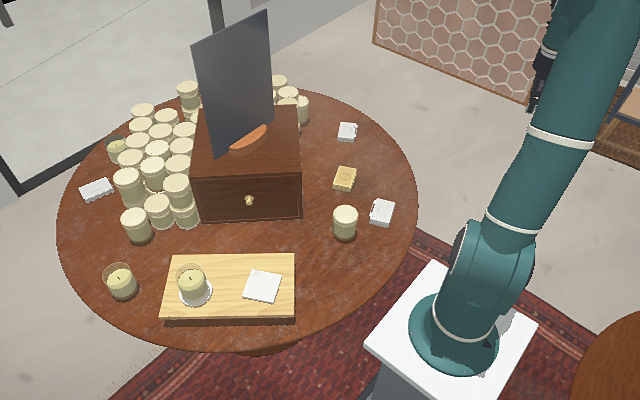

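View pics/top0.png

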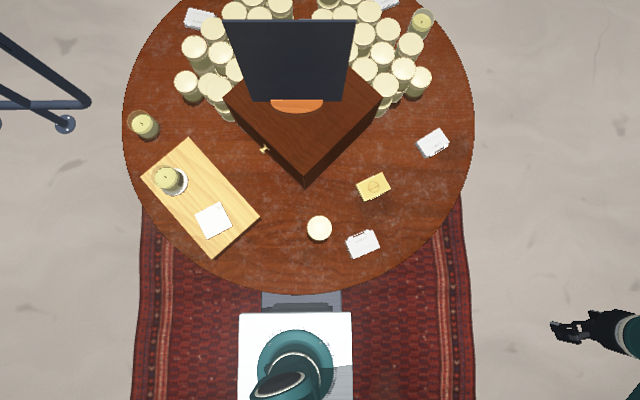

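The top view shows the riser as the pale board, with corners at about (187,138), (260,216), (213,258) and (141,178). The white square is at (213,220), and the round coaster with its candle at (170,181). Next I'll measure them.

```bash
cat > h.py <<'E'
import numpy as np,cv2
from rig import ctrl
def ray(d,uv,z):
    K=np.array(d["camera_matrix"]);T=np.array(d["camera_from_world"]);R,t=T[:3,:3],T[:3,3]
    uv=np.atleast_2d(uv).astype(float)
    dirs=(R.T@np.linalg.inv(K)@np.c_[uv,np.ones(len(uv))].T).T
    c=-R.T@t
    return c+dirs*((z-c[2])/dirs[:,2])[:,None]
def proj(d,P):
    K=np.array(d["camera_matrix"]);T=np.array(d["camera_from_world"])
    p=(K@(T[:3,:3]@np.atleast_2d(P).T+T[:3,3:])).T
    return p[:,:2]/p[:,2:]
def hull_sides(mask,n=4):
    cs,_=cv2.findContours(mask,cv2.RETR_EXTERNAL,cv2.CHAIN_APPROX_NONE)
    c=max(cs,key=cv2.contourArea)
    return c
def quad(mask):
    c=hull_sides(mask); h=cv2.convexHull(c)
    for e in np.linspace(.01,.12,40):
        a=cv2.approxPolyDP(h,e*cv2.arcLength(h,True),True)
        if len(a)<=4: break
    a=a[:,0].astype(float); pts=c[:,0].astype(float)
    # refine: fit lines to contour pts near each side
    L=[]
    for i in range(len(a)):
        p,q=a[i],a[(i+1)%len(a)]; u=(q-p)/np.linalg.norm(q-p);n=np.array([-u[1],u[0]])
        s=(pts-p)@u; k=(abs((pts-p)@n)<2.0)&(s>.12*np.linalg.norm(q-p))&(s<.88*np.linalg.norm(q-p))
        vx,vy,x0,y0=cv2.fitLine(pts[k].astype(np.float32),cv2.DIST_HUBER,0,.01,.01).ravel()
        # shift outward half pixel (pixel centres of boundary -> edge)
        m=np.array([-vy,vx]); 
        if m@(np.array([x0,y0])-a.mean(0))<0:m=-m
        L.append((m,m@np.array([x0,y0])+0.5))
    return np.array([np.linalg.solve([L[i-1][0],L[i][0]],[L[i-1][1],L[i][1]]) for i in range(len(a))])
E
python3 - <<'E'
from h import *
for n in("scene","top"):
    d=ctrl.get_image(n);im=d["img"];hsv=cv2.cvtColor(im,cv2.COLOR_RGB2HSV)
    box={"scene":(150,245,305,330),"top":(130,130,270,265)}[n]
    c=np.zeros(im.shape[:2],np.uint8);c[box[1]:box[3],box[0]:box[2]]=255
    H,S,V=[hsv[:,:,i].astype(int) for i in range(3)]
    white=((S<40)&(V>150)).astype(np.uint8)*c
    wood=((H>12)&(H<32)&(V>150)&(S>=40)).astype(np.uint8)*c
    al=cv2.morphologyEx(wood|white,cv2.MORPH_CLOSE,np.ones((3,3)))
    num,lab,st,ce=cv2.connectedComponentsWithStats(white)
    sq={"scene":(262,287),"top":(213,220)}[n]
    wm=(lab==lab[sq[1],sq[0]]).astype(np.uint8)*255
    qs=quad(wm);qr=quad(al)
    v=im[box[1]-10:box[3]+10,box[0]-10:box[2]+10,::-1];v=cv2.resize(v,None,fx=4,fy=4,interpolation=cv2.INTER_NEAREST)
    for q,col in((qs,(0,0,255)),(qr,(255,0,0))):
        cv2.polylines(v,[np.int32((q-[box[0]-10,box[1]-10]+.5)*4)],True,col,1)
    cv2.imwrite(f"pics/{n}_q.png",v)
    for nm,q,z in(("sq",qs,55),("riser",qr,45)):
        P=ray(d,q,z);print(n,nm,np.round(q,1).tolist(),np.round(P[:,:2],1).tolist(),"sides",np.round(np.linalg.norm(np.roll(P,-1,0)-P,axis=1),1),"ctr",np.round(P.mean(0)[:2],1))
        e=np.roll(P,-1,0)-P;print("  ang",np.round(np.degrees(np.arctan2(e[:,1],e[:,0])),1))
    print(hsv[sq[1],sq[0]])
E
```

```text
scene sq [[251.0, 268.29998779296875], [282.29998779296875, 274.6000061035156], [273.0, 302.79998779296875], [240.6999969482422, 296.79998779296875]] [[469.6, 210.1], [396.9, 172.1], [359.4, 244.3], [429.8, 283.4]] sides [82.1 81.3 80.5 83.3] ctr [413.9 227.5]
  ang [-152.4  117.4   29.   -61.5]
scene riser [[293.5, 252.1999969482422], [293.5, 317.5], [157.60000610351562, 317.5], [171.89999389648438, 254.0]] [[426.6, 97.9], [300.3, 237.1], [542.6, 445.7], [664.3, 310.3]] sides [187.9 319.8 182.1 318.7] ctr [483.5 272.7]
  ang [ 132.2   40.7  -48.1 -138.2]
[ 30   3 245]
top sq [[219.5, 200.60000610351562], [232.39999389648438, 225.60000610351562], [206.5, 239.39999389648438], [193.39999389648438, 213.89999389648438]] [[469.2, 210.2], [397.8, 172.2], [360.2, 243.1], [432.1, 282.4]] sides [80.8 80.3 81.9 81.1] ctr [414.8 227. ]
  ang [-152.   117.9   28.6  -62.8]
top riser [[188.0, 135.3000030517578], [260.29998779296875, 215.89999389648438], [210.8000030517578, 259.79998779296875], [138.60000610351562, 176.5]] [[665.9, 310.7], [425.6, 95.8], [303.8, 231.9], [543.4, 446.8]] sides [322.4 182.6 321.9 183.1] ctr [484.7 271.3]
  ang [-138.2  131.8   41.9  -48. ]
[ 30   2 253]
```

```bash
python3 - <<'E'
from h import *
s=ctrl.get_image("scene");t=ctrl.get_image("top")
print("plinth foot scene",np.round(ray(s,[[301,218],[200,228],[194,180]],0),0).tolist())
print("plinth foot top",np.round(ray(t,[[305,188],[380,104],[223,98]],0),0).tolist())
for z in (100,120,150): print(z,np.round(ray(t,[[305,160],[305,180],[380,100]],z),0).tolist(), np.round(ray(s,[[300,165],[190,178]],z),0).tolist())
print("jar",np.round(ray(t,[[319,228]],82),0), "candle",np.round(ray(t,[[168,178]],129),0),"round",np.round(ray(s,[[196,293]],55),0))
th=np.radians(41.8);e=np.array([np.cos(th),np.sin(th)]);n=np.array([-e[1],e[0]])
R=np.array([484.3,271.7]);c=np.array([414.3,227.2])
print("coaster in riser frame (fwd,lat)",(c-R)@n,(c-R)@e)
for dep in(58,56,54,50,0,-10):
    print(dep,"->",np.round(R-n*dep+e*((c-R)@e),1))
E
```

```text
plinth foot scene [[515.0, -30.0, 0.0], [710.0, 188.0, 0.0], [876.0, 74.0, 0.0]]
plinth foot top [[514.0, -31.0, 0.0], [779.0, -269.0, 0.0], [802.0, 223.0, 0.0]]
100 [[574.0, -34.0, 100.0], [517.0, -33.0, 100.0], [749.0, -249.0, 100.0]] [[596.0, -119.0, 100.0], [798.0, 127.0, 100.0]]
120 [[569.0, -34.0, 120.0], [513.0, -34.0, 120.0], [740.0, -245.0, 120.0]] [[581.0, -104.0, 120.0], [780.0, 137.0, 120.0]]
150 [[561.0, -34.0, 150.0], [507.0, -34.0, 150.0], [727.0, -239.0, 150.0]] [[560.0, -80.0, 150.0], [752.0, 153.0, 150.0]]
jar [[386. -70.  82.]] candle [[520. 330. 129.]] round [[519. 347.  55.]]
coaster in riser frame (fwd,lat) 13.483590931574298 -81.84401490390098
58 -> [461.9 173.9]
56 -> [460.6 175.4]
54 -> [459.3 176.9]
50 -> [456.6 179.9]
0 -> [423.3 217.1]
-10 -> [416.6 224.6]
```

```bash
python3 -m inch '[{"linear":[0.1,0.13,0.1],"dr":[0,0,30]},{"linear":[0.1,0.13,0.1],"dr":[0,0,30]},{"linear":[0.1,0.13,0.1],"dr":[0,0,30]},{"linear":[0.1,0.13,0.1],"dr":[0,0,30]},{"linear":[0.1,0.13,0.1],"dr":[0,0,30]},{"linear":[0.27,0.35,0.1],"dr":[0,0,60]},{"linear":[0.27,0.35,0.1],"dr":[0,0,60]},{"linear":[0.27,0.35,0.1],"dr":[0,0,60]},{"linear":[0.27,0.35,0.1],"dr":[0,0,60]},{"linear":[0.27,0.35,0.1],"dr":[0,0,60]},{"linear":[0.27,0.35,0.1],"dr":[0,0,60]},{"linear":[0.27,0.35,0.1],"dr":[0,0,90]},{"linear":[0.3,0.6,0.1],"dr":[0,0,90]},{"linear":[0.3,0.6,0.1],"dr":[0,0,90]},{"linear":[0.3,0.6,0.1],"dr":[0,0,90]},{"linear":[0.3,0.6,0.1],"dr":[0,0,90]},{"linear":[0.3,0.6,0.1],"dr":[0,0,117.5]},{"linear":[0.3,0.6,0.1],"dr":[0,0,117.5]},{"linear":[0.3,0.6,0.1],"dr":[0,0,117.5]},{"linear":[0.3,0.6,0.1],"dr":[0,0,117.5]}]' 0.040 20
```

```text
t: 1.97
tcp_pos: [460.8, -26.5, 301.5]
ee_rot: [0.403, 0.915, 0.0, 0.0]
contact_force: [0.0, -0.6, -0.2]
opening: 39.9
```

```bash
python3 -m inch '[{"linear":[0,0.202,0],"dr":[0,0,-0.7]},{"linear":[0,0.202,0],"dr":[0,0,-0.7]},{"linear":[0,0.202,0],"dr":[0,0,-0.7]},{"linear":[0,0.202,0],"dr":[0,0,-0.7]},{"linear":[0,0.202,-0.1],"dr":[0,0,-0.7]},{"linear":[0,0.202,-0.1],"dr":[0,0,-0.7]},{"linear":[0,0.202,-0.2],"dr":[0,0,-0.7]},{"linear":[0,0.202,-0.2],"dr":[0,0,-0.7]},{"linear":[0,0.202,-0.22],"dr":[0,0,-0.7]},{"linear":[0,0.202,-0.22],"dr":[0,0,-0.7]},{"linear":[0,0.202,-0.22],"dr":[0,0,-0.7]},{"linear":[0,0.202,-0.22],"dr":[0,0,-0.7]},{"linear":[0,0.202,-0.22],"dr":[0,0,-0.7]}]'
python3 - <<'E'
from h import *
print(ctrl.get_obs())
for n,b in(("scene",(140,180,320,330)),("top",(120,120,280,270))):
    d=ctrl.get_image(n);v=d["img"][b[1]:b[3],b[0]:b[2],::-1]
    cv2.imwrite(f"pics/{n}1.png",cv2.resize(v,None,fx=3,fy=3,interpolation=cv2.INTER_NEAREST))
E
```

```text
t: 3.05
tcp_pos: [461.8, 172.8, 82.6]
ee_rot: [0.414, 0.91, 0.001, 0.001]
contact_force: [-0.3, 0.9, 1.1]
opening: 40.3
{'t': 3.05, 'q': array([ 0.16306533,  0.49022947, -0.71852003,  2.04074838,  0.46139727,
        0.77116281, -0.11827046]), 'qvel': array([ 0.00958799, -0.01991796, -0.00469545, -0.00573993,  0.00364783,
       -0.00136562, -0.00389062]), 'effort': array([-1.78715168e-01, -3.90625441e+01, -7.45834708e+00, -1.72766107e+01,
        5.58513100e-03,  3.12437292e-02,  4.91008232e-04]), 'tcp_pos': array([461.82238345, 172.78845337,  82.55464215]), 'ee_rot': array([4.13859210e-01, 9.10339992e-01, 8.97935879e-04, 9.19808514e-04]), 'contact_force': array([-0.27795194,  0.86417891,  1.09314696]), 'torque': array([-0.0672306 , -0.0117113 , -0.03322942]), 'opening': 40.25190206737755}
```

```bash
python3 -c "
import cv2;a=cv2.imread('pics/scene1.png');b=cv2.imread('pics/top1.png');import numpy as np
c=np.hstack([a,b]);cv2.imwrite('pics/both1.png',cv2.resize(c,None,fx=.78,fy=.78))"
```

```text
(no output)
```

View pics/both1.png

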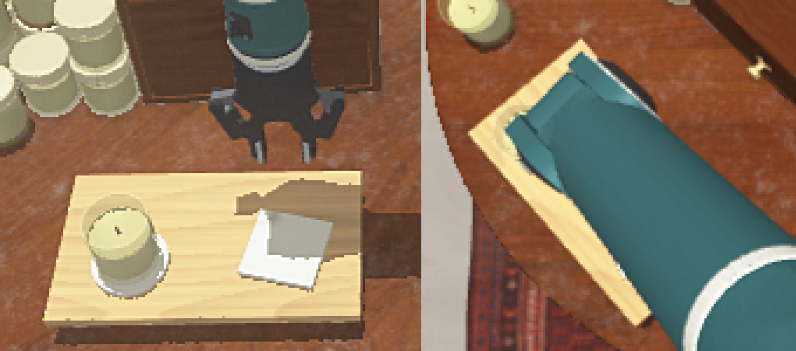

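```bash
python3 -m inch '[{"linear":[0,0,-0.02],"dr":[0,0,0.7]},{"linear":[0,0,-0.032],"dr":[0,0,0.7]},{"linear":[0,0,-0.032],"dr":[0,0,0.7]},{"linear":[0,0,-0.032],"dr":[0,0,0.7]},{"linear":[0,0,-0.032],"dr":[0,0,0.7]},{"linear":[0,0,-0.032],"dr":[0,0,0.7]}]'
python3 - <<'E'
from h import *
for n,b in(("scene",(200,215,310,320)),):
    d=ctrl.get_image(n);v=d["img"][b[1]:b[3],b[0]:b[2],::-1]
    cv2.imwrite(f"pics/{n}2.png",cv2.resize(v,None,fx=5,fy=5,interpolation=cv2.INTER_NEAREST))
E
```

```text
t: 3.65
tcp_pos: [461.2, 172.5, 49.9]
ee_rot: [0.408, 0.913, 0.0, 0.001]
contact_force: [-0.1, -0.0, 1.4]
opening: 39.8
```

View pics/scene2.png

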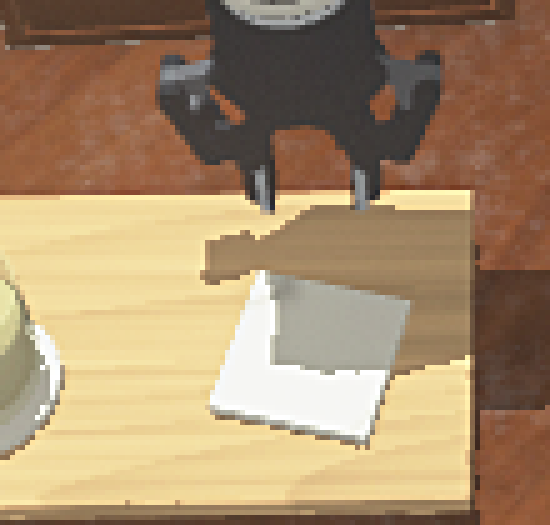

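```bash
python3 -m inch '[{"linear":[0,0,-0.0015],"dr":[0,0,0]},{"linear":[0,0,-0.003],"dr":[0,0,0]},{"linear":[0,0,-0.003],"dr":[0,0,0]},{"linear":[0,0,-0.003],"dr":[0,0,0]}]'; python3 -m inch '[{"linear":[0,0,-0.001],"dr":[0,0,0]},{"linear":[0,0,-0.001],"dr":[0,0,0]},{"linear":[0,0,-0.001],"dr":[0,0,0]}]'
```

```text
t: 4.03
tcp_pos: [460.6, 172.1, 46.0]
ee_rot: [0.408, 0.913, -0.0, -0.0]
contact_force: [-0.1, 1.4, -0.4]
opening: 39.9
t: 4.28
tcp_pos: [460.6, 172.2, 45.0]
ee_rot: [0.408, 0.913, -0.0, -0.0]
contact_force: [-0.2, -0.8, -0.1]
opening: 40.1
```

```bash
for i in 1 2; do python3 -m inch '[{"linear":[0,0,-0.001],"dr":[0,0,0]},{"linear":[0,0,-0.001],"dr":[0,0,0]}]';done
```

```text
t: 4.45
tcp_pos: [460.6, 172.1, 43.9]
ee_rot: [0.408, 0.913, -0.0, -0.0]
contact_force: [-0.4, -0.1, -0.0]
opening: 39.9
t: 4.62
tcp_pos: [460.6, 172.1, 42.9]
ee_rot: [0.408, 0.913, -0.0, -0.0]
contact_force: [0.5, -0.4, -0.2]
opening: 40.0
```

```bash
python3 -m inch '[{"linear":[0,0,-0.001],"dr":[0,0,0]},{"linear":[0,0,-0.001],"dr":[0,0,0]}]'; python3 -m inch '[{"linear":[0,0,-0.001],"dr":[0,0,0]},{"linear":[0,0,-0.001],"dr":[0,0,0]}]'
```

```text
t: 4.78
tcp_pos: [460.5, 172.1, 41.9]
ee_rot: [0.408, 0.913, -0.0, -0.0]
contact_force: [0.4, 0.4, 0.0]
opening: 40.0
t: 4.95
tcp_pos: [460.6, 172.1, 41.0]
ee_rot: [0.408, 0.913, -0.0, -0.0]
contact_force: [0.3, -0.5, -0.4]
opening: 40.2
```

```bash
for i in 1 2; do python3 -m inch '[{"linear":[0,0,-0.001],"dr":[0,0,0]},{"linear":[0,0,-0.001],"dr":[0,0,0]}]' | grep -E 'tcp|force';done
```

```text
tcp_pos: [460.6, 172.1, 40.0]
contact_force: [-0.1, -0.2, 0.9]
tcp_pos: [460.6, 172.1, 39.0]
contact_force: [-0.9, -0.8, 0.4]
```

```bash
python3 - <<'E'
from h import *
d=ctrl.get_image("scene");b=(235,225,295,280);v=d["img"][b[1]:b[3],b[0]:b[2],::-1]
cv2.imwrite("pics/scene3.png",cv2.resize(v,None,fx=10,fy=10,interpolation=cv2.INTER_NEAREST))
p=ctrl.get_obs()["tcp_pos"];th=np.radians(41.8);e=np.array([np.cos(th),np.sin(th),0]);n=np.array([-e[1],e[0],0])
for z in(45,48,51):
  q=np.array([[p[0],p[1],z]]); print(z,[(proj(d,q+e*k+n*m)[0]-b[:2]).round(1).tolist() for k in(20,34,-20,-34) for m in(-11,11)])
E
```

```text
45 [[21.9, 34.6], [21.4, 41.7], [16.5, 34.6], [15.9, 41.8], [37.3, 34.3], [37.0, 41.4], [42.7, 34.2], [42.5, 41.3]]
48 [[21.8, 33.9], [21.3, 41.0], [16.4, 34.0], [15.8, 41.1], [37.3, 33.7], [36.9, 40.8], [42.7, 33.6], [42.4, 40.7]]
51 [[21.7, 33.2], [21.2, 40.4], [16.3, 33.3], [15.7, 40.4], [37.2, 33.0], [36.8, 40.1], [42.6, 32.9], [42.3, 40.0]]
```

View pics/scene3.png

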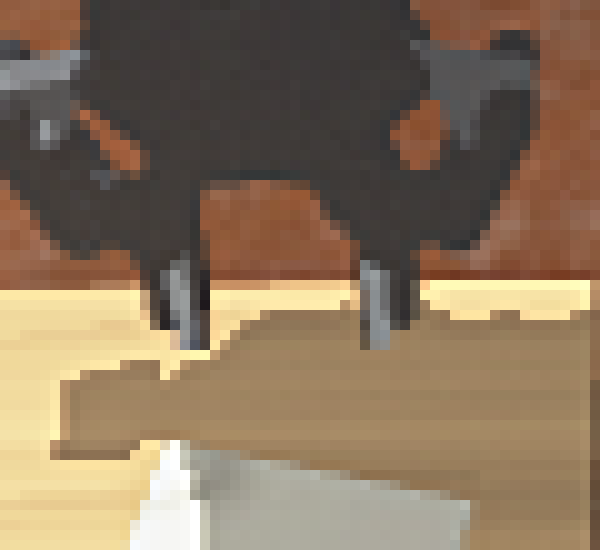

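```bash
for i in 1 2 3; do python3 -m inch '[{"linear":[0,0,-0.001],"dr":[0,0,0]},{"linear":[0,0,-0.001],"dr":[0,0,0]}]' | grep -E 'tcp|force';done
```

```text
tcp_pos: [460.6, 172.1, 38.0]
contact_force: [0.0, -1.2, -0.0]
tcp_pos: [460.6, 172.1, 36.9]
contact_force: [-0.1, 0.3, 0.3]
tcp_pos: [460.6, 172.1, 35.9]
contact_force: [0.7, -0.2, 0.3]
```

```bash
python3 - <<'E'
from h import *
d=ctrl.get_image("scene");b=(235,225,295,280);v=d["img"][b[1]:b[3],b[0]:b[2],::-1]
cv2.imwrite("pics/scene4.png",cv2.resize(v,None,fx=10,fy=10,interpolation=cv2.INTER_NEAREST))
p=ctrl.get_obs()["tcp_pos"];print(p)
E
```

```text
[460.58904186 172.14377975  36.00273748]
```

View pics/scene4.png

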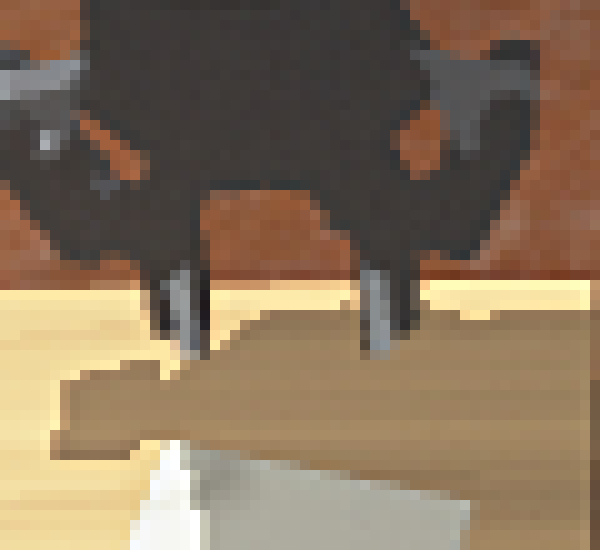

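```bash
for i in 1 2 3 4; do python3 -m inch '[{"linear":[0,0,-0.001],"dr":[0,0,0]},{"linear":[0,0,-0.001],"dr":[0,0,0]}]' | grep -E 'tcp|force';done
```

```text
tcp_pos: [460.6, 172.1, 35.0]
contact_force: [-0.2, -0.2, -0.7]
tcp_pos: [460.5, 172.1, 33.9]
contact_force: [-1.5, 0.6, 0.2]
tcp_pos: [460.6, 172.1, 32.9]
contact_force: [-0.3, 0.4, -0.2]
tcp_pos: [460.6, 172.1, 31.9]
contact_force: [-0.7, -0.1, 0.2]
```

```bash
python3 - <<'E'
from h import *
d=ctrl.get_image("scene");b=(235,225,295,280);v=d["img"][b[1]:b[3],b[0]:b[2],::-1]
cv2.imwrite("pics/scene5.png",cv2.resize(v,None,fx=10,fy=10,interpolation=cv2.INTER_NEAREST))
g=cv2.cvtColor(d["img"],cv2.COLOR_RGB2HSV)
print(d["img"][258:268,[251,252,253,254,255]].sum(2)); print(d["img"][258:268,271:276].sum(2))
E
```

```text
[[108 258 435 316 122]
 [281 380 439 304 125]
 [660 640 464 368 146]
 [644 668 468 414 263]
 [664 453 373 387 387]
 [398 382 388 400 399]
 [386 385 381 387 395]
 [389 393 389 394 392]
 [390 392 396 395 389]
 [394 393 396 402 401]]
[[261 421 446 210 138]
 [207 416 443 285 312]
 [256 421 442 398 388]
 [318 311 383 390 385]
 [394 392 391 385 388]
 [394 395 394 391 394]
 [386 382 380 381 382]
 [389 393 386 388 390]
 [380 384 383 385 384]
 [406 402 399 403 400]]
```

View pics/scene5.png

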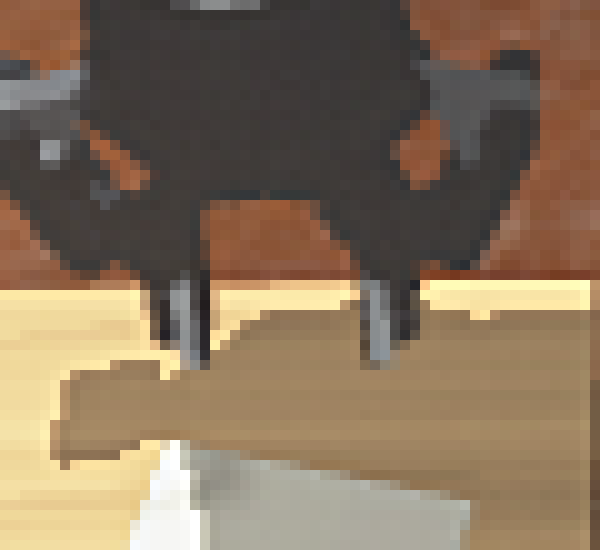

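```bash
for i in 1 2 3 4; do python3 -m inch '[{"linear":[0,0,-0.001],"dr":[0,0,0]},{"linear":[0,0,-0.001],"dr":[0,0,0]}]' | grep -E 'tcp|force';done
```

```text
tcp_pos: [460.6, 172.1, 31.0]
contact_force: [-0.0, 0.2, -0.0]
tcp_pos: [460.6, 172.1, 30.0]
contact_force: [0.3, -0.3, -1.0]
tcp_pos: [460.5, 172.1, 28.9]
contact_force: [1.0, 0.0, 0.2]
tcp_pos: [460.6, 172.1, 27.9]
contact_force: [-0.3, 0.3, -0.0]
```

```bash
python3 -m inch '[{"linear":[0,0,0.04],"dr":[0,0,0]},{"linear":[0,0,0.04],"dr":[0,0,0]},{"linear":[0,0,0.04],"dr":[0,0,0]},{"linear":[0,0,0.04],"dr":[0,0,0]}]';python3 -m inch '[{"linear":[0,0,0],"dr":[0,0,0]},{"linear":[0,0,0],"dr":[0,0,0]},{"linear":[0,0,0],"dr":[0,0,0]},{"linear":[0,0,0],"dr":[0,0,0]},{"linear":[0,0,0],"dr":[0,0,0]}]' 0; python3 - <<'E'
from h import *
d=ctrl.get_image("scene");b=(220,205,300,280);v=d["img"][b[1]:b[3],b[0]:b[2],::-1]
cv2.imwrite("pics/scene6.png",cv2.resize(v,None,fx=8,fy=8,interpolation=cv2.INTER_NEAREST))
p=ctrl.get_obs()["tcp_pos"];print(p);print((proj(d,p)-b[:2]).round(1), [(proj(d,p+np.array([0,0,k]))-b[:2]).round(1).tolist() for k in (10,20,30)])
E
```

```text
t: 7.6
tcp_pos: [460.8, 171.9, 68.1]
ee_rot: [0.408, 0.913, 0.0, 0.0]
contact_force: [-0.6, -0.5, -0.8]
opening: 39.8
t: 8.02
tcp_pos: [460.4, 172.2, 67.8]
ee_rot: [0.408, 0.913, -0.0, -0.0]
contact_force: [-0.5, -0.3, 0.1]
opening: -0.4
[460.48889712 172.16111168  67.86488085]
[[43.8 52.9]] [[[43.4, 50.6]], [[43.1, 48.3]], [[42.8, 46.0]]]
```

View pics/scene6.png

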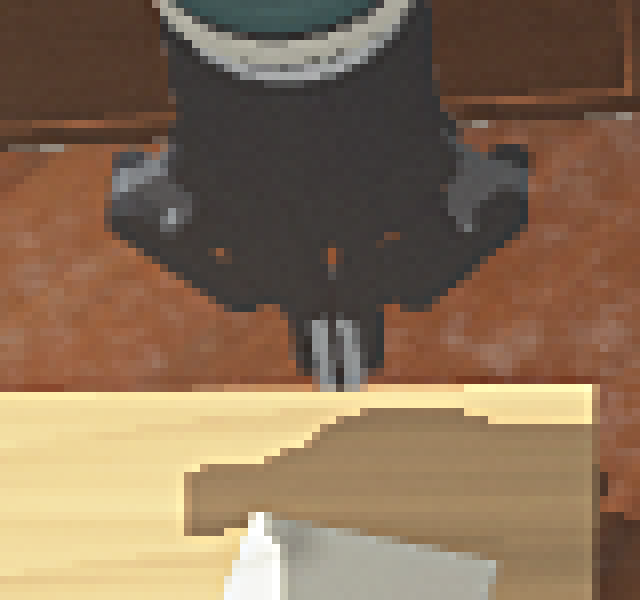

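```bash
python3 -c "
from rig import ctrl
print(ctrl.grip_depth,[a for a in dir(ctrl) if not a.startswith('_')])"; python3 -m inch '[{"linear":[0,0,0],"dr":[0,0,0]},{"linear":[0,0,0],"dr":[0,0,0]},{"linear":[0,0,-0.03],"dr":[0,0,0]},{"linear":[0,0,-0.039],"dr":[0,0,0]},{"linear":[0,0,-0.039],"dr":[0,0,0]},{"linear":[0,0,-0.039],"dr":[0,0,0]}]' 0.04;  for i in 1 2 ; do python3 -m inch '[{"linear":[0,0,-0.001],"dr":[0,0,0]},{"linear":[0,0,-0.001],"dr":[0,0,0]}]' | grep -E 'tcp|force';done
```

```text
18.700000000000003 ['IKError', 'get_image', 'get_obs', 'grip_depth', 'sign_off']
t: 8.57
tcp_pos: [460.1, 172.3, 28.9]
ee_rot: [0.408, 0.913, -0.0, -0.001]
contact_force: [0.0, 0.1, 0.5]
opening: 39.9
tcp_pos: [461.2, 172.5, 28.8]
contact_force: [-0.1, 0.1, 0.1]
tcp_pos: [461.0, 172.2, 27.5]
contact_force: [-0.1, 0.4, 0.1]
```

```bash
for i in 1 2 3 4 5; do python3 -m inch '[{"linear":[0,0,-0.001],"dr":[0,0,0]},{"linear":[0,0,-0.001],"dr":[0,0,0]}]' | grep -E 'tcp|force';done
```

```text
tcp_pos: [460.7, 172.1, 26.2]
contact_force: [-0.9, -0.4, 0.4]
tcp_pos: [460.6, 172.1, 25.0]
contact_force: [0.6, -0.4, -0.2]
tcp_pos: [460.5, 172.1, 23.9]
contact_force: [-0.0, 0.2, 0.3]
tcp_pos: [460.5, 172.1, 22.9]
contact_force: [0.2, -0.3, 0.1]
tcp_pos: [460.5, 172.1, 21.9]
contact_force: [0.0, 0.0, -0.4]
```

```bash
python3 - <<'E'
from h import *
ims={}
for n,b in(("scene",(225,205,305,280)),("top",(180,180,270,265))):
    d=ctrl.get_image(n);v=d["img"][b[1]:b[3],b[0]:b[2],::-1]
    cv2.imwrite(f"pics/{n}7.png",cv2.resize(v,None,fx=8,fy=8,interpolation=cv2.INTER_NEAREST)[:600])
E
```

```text
(no output)
```

View pics/scene7.png

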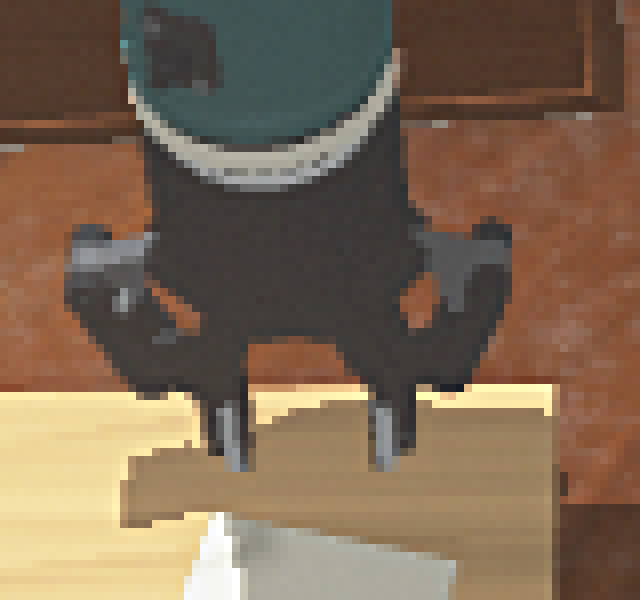

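```bash
for i in 1 2 3 4 5 6; do python3 -m inch '[{"linear":[0,0,-0.001],"dr":[0,0,0]},{"linear":[0,0,-0.001],"dr":[0,0,0]}]' | grep -E 'tcp|force';done;python3 - <<'E'
from h import *
d=ctrl.get_image("top")
v=cv2.imread("pics/top0.png")[300:360,530:640]
cv2.imwrite("pics/top0g.png",cv2.resize(v,None,fx=7,fy=7,interpolation=cv2.INTER_NEAREST))
for z in(200,235,255):print(z,proj(d,[[160.5,-629.3,z]])-[530,300])
E
```

```text
tcp_pos: [460.6, 172.1, 21.0]
contact_force: [-0.4, -0.3, 0.8]
tcp_pos: [460.6, 172.1, 20.0]
contact_force: [1.3, -0.5, -0.4]
tcp_pos: [460.5, 172.1, 18.9]
contact_force: [0.5, 0.3, 0.2]
tcp_pos: [460.5, 172.1, 17.9]
contact_force: [0.9, 0.0, -0.5]
tcp_pos: [460.5, 172.1, 16.9]
contact_force: [-0.2, -0.0, -0.5]
tcp_pos: [460.6, 172.1, 16.0]
contact_force: [0.2, 0.4, 0.6]
200 [[27.80032198 17.23305974]]
235 [[37.84953923 19.7000052 ]]
255 [[43.96935982 21.20233749]]
```

View pics/top0g.png

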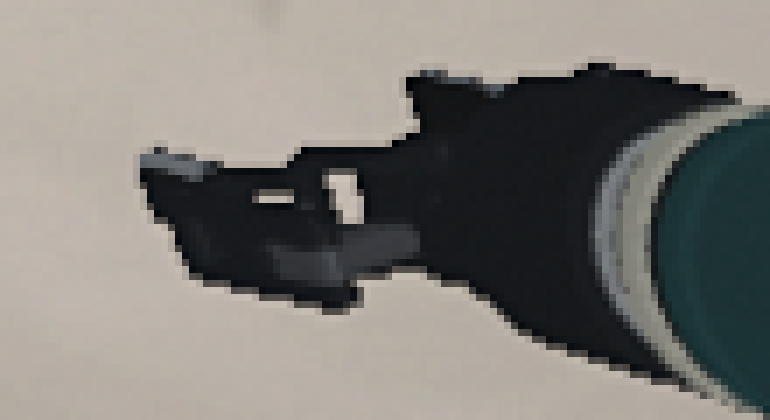

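```bash
for i in 1 2 3 4 5 6; do python3 -m inch '[{"linear":[0,0,-0.001],"dr":[0,0,0]},{"linear":[0,0,-0.001],"dr":[0,0,0]}]' | grep -E 'tcp|force';done;python3 - <<'E'
from h import *
for n,b in(("scene",(225,205,305,280)),):
    d=ctrl.get_image(n);v=d["img"][b[1]:b[3],b[0]:b[2],::-1]
    cv2.imwrite(f"pics/{n}8.png",cv2.resize(v,None,fx=8,fy=8,interpolation=cv2.INTER_NEAREST)[:600])
E
```

```text
tcp_pos: [460.6, 172.1, 14.9]
contact_force: [0.1, 1.3, 0.5]
tcp_pos: [460.5, 172.1, 14.0]
contact_force: [0.6, 0.0, -0.6]
tcp_pos: [460.7, 172.2, 13.4]
contact_force: [-2.1, -0.4, 4.0]
tcp_pos: [460.8, 172.2, 13.3]
contact_force: [-4.4, -2.1, 16.2]
tcp_pos: [460.8, 172.2, 13.3]
contact_force: [-6.9, -4.0, 27.1]
tcp_pos: [460.9, 172.2, 13.2]
contact_force: [-9.5, -6.0, 37.9]
```

View pics/scene8.png

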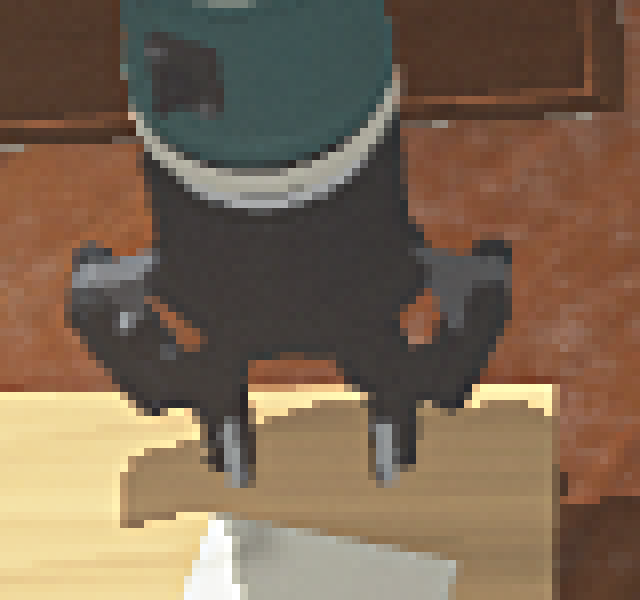

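```bash
python3 -m inch '[{"linear":[0,0,0.006],"dr":[0,0,0]},{"linear":[0,0,0.006],"dr":[0,0,0]},{"linear":[0,0,0.006],"dr":[0,0,0]},{"linear":[0,0,0.006],"dr":[0,0,0]}]'; python3 -m inch '[{"linear":[-0.0027,0.003,0],"dr":[0,0,0]},{"linear":[-0.0054,0.006,0],"dr":[0,0,0]},{"linear":[-0.0081,0.009,0],"dr":[0,0,0]},{"linear":[-0.0108,0.012,0],"dr":[0,0,0]},{"linear":[-0.0135,0.015,0],"dr":[0,0,0]},{"linear":[-0.0162,0.018,0],"dr":[0,0,0]},{"linear":[-0.0162,0.018,0],"dr":[0,0,0]}]'
python3 - <<'E'
from h import *
for n,b in(("scene",(225,225,305,300)),):
    d=ctrl.get_image(n);v=d["img"][b[1]:b[3],b[0]:b[2],::-1]
    cv2.imwrite(f"pics/{n}9.png",cv2.resize(v,None,fx=8,fy=8,interpolation=cv2.INTER_NEAREST)[:600])
E
```

```text
t: 12.27
tcp_pos: [460.5, 172.0, 15.7]
ee_rot: [0.408, 0.913, -0.0, -0.0]
contact_force: [-0.2, 0.3, 0.3]
opening: 40.0
t: 12.85
tcp_pos: [443.7, 191.1, 16.1]
ee_rot: [0.408, 0.913, 0.0, -0.0]
contact_force: [0.3, -0.3, 0.2]
opening: 39.9
```

View pics/scene9.png

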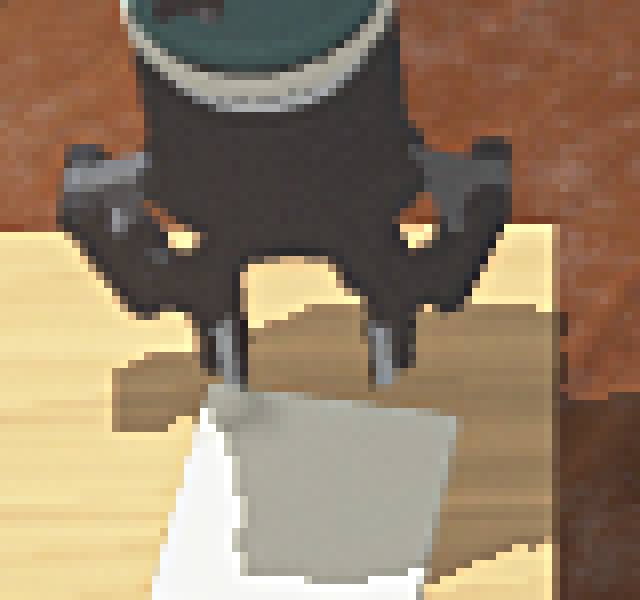

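```bash
python3 -m inch '[{"linear":[-0.0027,0.003,0],"dr":[0,0,0]},{"linear":[-0.0053,0.006,0],"dr":[0,0,0]},{"linear":[-0.008,0.009,0],"dr":[0,0,0]},{"linear":[-0.0107,0.012,0],"dr":[0,0,0]},{"linear":[-0.0134,0.015,0],"dr":[0,0,0]},{"linear":[-0.0161,0.018,0],"dr":[0,0,0]},{"linear":[-0.0188,0.021,0],"dr":[0,0,0]},{"linear":[-0.0214,0.024,0],"dr":[0,0,0]},{"linear":[-0.0241,0.027,0],"dr":[0,0,0]},{"linear":[-0.0268,0.03,0],"dr":[0,0,0]},{"linear":[-0.0295,0.033,0],"dr":[0,0,0]},{"linear":[-0.0322,0.036,0],"dr":[0,0,0]},{"linear":[-0.0322,0.036,0],"dr":[0,0,0]},{"linear":[-0.0322,0.036,0],"dr":[0,0,0]}]'
cat > m.py <<'E'
from h import *
import sys
tag=sys.argv[1]
n="scene";d=ctrl.get_image(n);im=d["img"];hsv=cv2.cvtColor(im,cv2.COLOR_RGB2HSV)
b=(225,240,305,335);v=im[b[1]:b[3],b[0]:b[2],::-1]
H,S,V=[hsv[:,:,i].astype(int) for i in range(3)]
c=np.zeros(im.shape[:2],np.uint8);c[b[1]:b[3],b[0]:b[2]]=1
w=((S<50)&(V>130)).astype(np.uint8)*c
num,lab,st,ce=cv2.connectedComponentsWithStats(w);k=1+np.argmax(st[1:,4]);wm=(lab==k).astype(np.uint8)*255
v=cv2.resize(v,None,fx=6,fy=6,interpolation=cv2.INTER_NEAREST)
q=quad(wm);P=ray(d,q,55)
cv2.polylines(v,[np.int32((q-b[:2]+.5)*6)],True,(0,0,255),1);cv2.imwrite(f"pics/m{tag}.png",v)
th=np.radians(41.8);e=np.array([np.cos(th),np.sin(th)]);nn=np.array([-e[1],e[0]]);R=np.array([484.3,271.7])
F=(P[:,:2]-R)@nn;L=(P[:,:2]-R)@e
print("corners fwd-90",np.round(F-90,1),"lat",np.round(L,1),"px",np.round(q,1).tolist())
E2=np.roll(P,-1,0)-P;print("sides",np.round(np.linalg.norm(E2,axis=1),1),"ang",np.round(np.degrees(np.arctan2(E2[:,1],E2[:,0])),1))
p=ctrl.get_obs();t=(p["tcp_pos"][:2]-R);print("tcp fwd,lat",t@nn,t@e,p["t"])
E
python3 m.py 1
```

```text
t: 14.07
tcp_pos: [411.9, 226.5, 16.1]
ee_rot: [0.408, 0.913, 0.0, -0.0]
contact_force: [-0.1, -0.4, 0.0]
opening: 40.4
corners fwd-90 [ -49.5   19.1   17.6 -121.6] lat [-131.1 -132.8  -51.4  -53.6] px [[281.5, 294.3999938964844], [281.5, 320.5], [246.39999389648438, 320.5], [251.5, 269.79998779296875]]
sides [ 68.6  81.5 139.2 105.8] ang [133.2  40.7 -49.1 178.9]
tcp fwd,lat 14.336385112236876 -84.07382675391653 14.1167
```

View pics/m1.png

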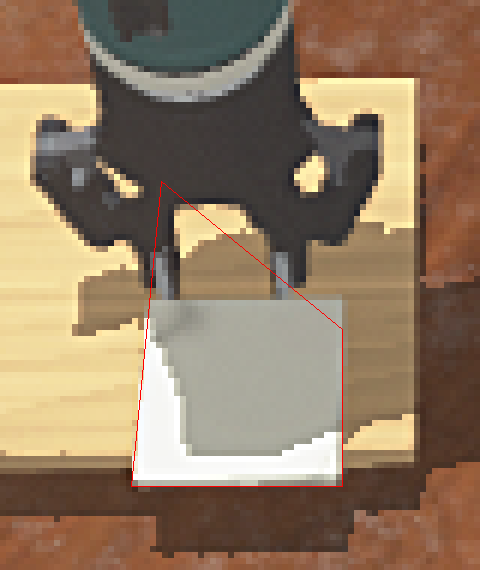

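```bash
cat > e.py <<'E'
from h import *
d=ctrl.get_image("scene");im=d["img"].astype(int)
th=np.radians(41.8);e=np.array([np.cos(th),np.sin(th)]);nn=np.array([-e[1],e[0]]);R=np.array([484.3,271.7])
def f(u,v,z): P=ray(d,[[u,v]],z)[0,:2]-R; return round(float(P@nn),1),round(float(P@e),1)
for u in (262,266,276): print(u,[(v,im[v,u].tolist()) for v in range(284,298)])
for u in (250,258,266,276): print(u,[(v,im[v,u].tolist()) for v in range(310,332)])
for u in(215,225,235,287): print("riser",u,[(v,im[v,u].tolist()) for v in range(308,324)])
for v in (289,289.5,290,319,320,321,322): print(v,"z55",f(264,v,55),"z45",f(264,v,45))
E
python3 e.py
```

```text
262 [(284, [156, 130, 96]), (285, [150, 124, 92]), (286, [156, 131, 95]), (287, [168, 139, 102]), (288, [163, 133, 95]), (289, [147, 127, 97]), (290, [173, 176, 165]), (291, [173, 172, 161]), (292, [172, 171, 159]), (293, [170, 170, 157]), (294, [172, 171, 159]), (295, [172, 171, 157]), (296, [171, 171, 158]), (297, [170, 170, 156])]
266 [(284, [147, 122, 89]), (285, [150, 123, 91]), (286, [156, 129, 96]), (287, [171, 141, 103]), (288, [164, 134, 96]), (289, [148, 127, 97]), (290, [173, 175, 164]), (291, [172, 172, 160]), (292, [172, 171, 159]), (293, [171, 171, 159]), (294, [172, 172, 159]), (295, [171, 170, 158]), (296, [172, 171, 159]), (297, [173, 172, 158])]
276 [(284, [123, 105, 80]), (285, [121, 103, 80]), (286, [161, 131, 95]), (287, [170, 141, 104]), (288, [167, 136, 95]), (289, [154, 141, 116]), (290, [170, 172, 163]), (291, [172, 171, 161]), (292, [170, 167, 157]), (293, [171, 169, 158]), (294, [172, 169, 159]), (295, [170, 168, 157]), (296, [171, 169, 158]), (297, [170, 168, 158])]
250 [(310, [246, 246, 244]), (311, [246, 246, 244]), (312, [246, 246, 244]), (313, [246, 24
[... 3004 characters left out ...]
22, [86, 60, 47]), (323, [86, 62, 46])]
riser 287 [(308, [148, 121, 89]), (309, [132, 109, 82]), (310, [242, 203, 145]), (311, [245, 219, 155]), (312, [243, 221, 161]), (313, [240, 214, 154]), (314, [246, 217, 153]), (315, [145, 119, 87]), (316, [158, 133, 97]), (317, [126, 102, 75]), (318, [77, 54, 43]), (319, [84, 64, 53]), (320, [83, 58, 47]), (321, [76, 53, 40]), (322, [78, 55, 41]), (323, [78, 56, 41])]
289 z55 (24.6, -88.0) z45 (18.6, -86.9)
289.5 z55 (26.0, -88.0) z45 (20.0, -87.0)
290 z55 (27.4, -88.1) z45 (21.4, -87.0)
319 z55 (104.6, -92.1) z45 (99.4, -91.0)
320 z55 (107.1, -92.2) z45 (101.9, -91.2)
321 z55 (109.6, -92.3) z45 (104.5, -91.3)
322 z55 (112.1, -92.4) z45 (107.0, -91.4)
```

```bash
python3 -m inch '[{"linear":[-0.002,0.0022,0],"dr":[0,0,0]},{"linear":[-0.004,0.0045,0],"dr":[0,0,0]},{"linear":[-0.006,0.0067,0],"dr":[0,0,0]},{"linear":[-0.0075,0.0084,0],"dr":[0,0,0]},{"linear":[-0.008,0.0089,0],"dr":[0,0,0]},{"linear":[-0.008,0.0089,0],"dr":[0,0,0]},{"linear":[-0.008,0.0089,0],"dr":[0,0,0]}]'
cat > e2.py <<'E'
from h import *
d=ctrl.get_image("scene");g=cv2.cvtColor(d["img"],cv2.COLOR_RGB2GRAY).astype(float)
im=d["img"].astype(int)
th=np.radians(41.8);e=np.array([np.cos(th),np.sin(th)]);nn=np.array([-e[1],e[0]]);R=np.array([484.3,271.7])
def f(u,v,z): P=ray(d,[[u,v]],z)[0,:2]-R; return round(float(P@nn),1),round(float(P@e),1)
for u in (249,252,256,260,264,268,272,276): print(u,[(v,int(im[v,u,2])) for v in range(290,298)],[(v,int(im[v,u,2])) for v in range(320,330)])
for v in (293.5,294.5,323.5,324.5,325.5):print(v,f(250,v,55),f(275,v,55))
p=ctrl.get_obs();t=(p["tcp_pos"][:2]-R);print("tcp fwd,lat",t@nn,t@e,p["t"],p["contact_force"])
E
python3 e2.py
```

```text
t: 14.75
tcp_pos: [404.1, 235.2, 16.1]
ee_rot: [0.408, 0.913, 0.0, -0.0]
contact_force: [0.9, -0.3, -1.5]
opening: 40.1
249 [(290, 48), (291, 51), (292, 83), (293, 84), (294, 146), (295, 169), (296, 161), (297, 160)] [(320, 244), (321, 244), (322, 246), (323, 255), (324, 186), (325, 100), (326, 74), (327, 67), (328, 73), (329, 74)]
252 [(290, 106), (291, 129), (292, 152), (293, 147), (294, 164), (295, 157), (296, 156), (297, 152)] [(320, 244), (321, 244), (322, 246), (323, 255), (324, 170), (325, 94), (326, 35), (327, 43), (328, 43), (329, 42)]
256 [(290, 99), (291, 98), (292, 92), (293, 91), (294, 148), (295, 138), (296, 133), (297, 135)] [(320, 172), (321, 252), (322, 248), (323, 255), (324, 167), (325, 97), (326, 36), (327, 41), (328, 46), (329, 43)]
260 [(290, 98), (291, 93), (292, 88), (293, 95), (294, 166), (295, 158), (296, 156), (297, 155)] [(320, 142), (321, 255), (322, 250), (323, 255), (324, 167), (325, 94), (326, 40), (327, 40), (328, 44), (329, 48)]
264 [(290, 96), (291, 92), (292, 88), (293, 96), (294, 166), (295, 160), (296, 158), (297, 157)] [(320, 140), (321, 255), (
[... 306 characters left out ...]
 [(290, 150), (291, 152), (292, 149), (293, 142), (294, 162), (295, 159), (296, 157), (297, 157)] [(320, 251), (321, 245), (322, 247), (323, 255), (324, 167), (325, 66), (326, 34), (327, 40), (328, 40), (329, 39)]
276 [(290, 96), (291, 93), (292, 89), (293, 118), (294, 163), (295, 160), (296, 158), (297, 157)] [(320, 247), (321, 245), (322, 247), (323, 252), (324, 156), (325, 44), (326, 45), (327, 37), (328, 41), (329, 47)]
293.5 (36.5, -54.7) (37.6, -115.3)
294.5 (39.3, -54.9) (40.4, -115.4)
323.5 (115.3, -60.3) (116.4, -118.0)
324.5 (117.8, -60.5) (118.9, -118.1)
325.5 (120.3, -60.7) (121.3, -118.2)
tcp fwd,lat 26.15297458425035 -84.07014072992632 14.8 [ 0.97184351 -0.37796314 -0.0179203 ]
```

```bash
python3 -m inch '[{"linear":[-0.0007,0.0008,0],"dr":[0,0,0]},{"linear":[-0.0015,0.0016,0],"dr":[0,0,0]},{"linear":[-0.0015,0.0016,0],"dr":[0,0,0]},{"linear":[-0.0015,0.0016,0],"dr":[0,0,0]}]'; python3 e2.py|tail -1;  python3 -m inch '[{"linear":[0.0012,-0.0014,0],"dr":[0,0,0]},{"linear":[0.0052,-0.006,0],"dr":[0,0,0]},{"linear":[0.012,-0.0134,0],"dr":[0,0,0]},{"linear":[0.0185,-0.0205,0],"dr":[0,0,0]},{"linear":[0.0185,-0.0205,0.02],"dr":[0,0,0]},{"linear":[0.0185,-0.0205,0.06],"dr":[0,0,0]},{"linear":[0.0185,-0.0205,0.1],"dr":[0,0,0]},{"linear":[0.0185,-0.0205,0.14],"dr":[0,0,0]},{"linear":[0.0185,-0.0205,0.18],"dr":[0,0,0]},{"linear":[0.0185,-0.0205,0.22],"dr":[0,0,0]},{"linear":[0.0185,-0.0205,0.26],"dr":[0,0,0]},{"linear":[0.05,-0.05,0.27],"dr":[0,0,0]},{"linear":[0.06,-0.08,0.27],"dr":[0,0,0]},{"linear":[0.06,-0.12,0.27],"dr":[0,0,0]},{"linear":[0.06,-0.16,0.27],"dr":[0,0,0]},{"linear":[0.06,-0.2,0.27],"dr":[0,0,0]},{"linear":[0.06,-0.24,0.27],"dr":[0,0,0]},{"linear":[0.06,-0.28,0.27],"dr":[0,0,0]},{"linear":[0.06,-0.32,0.27],"dr":[0,0,0]},{"linear":[0.06,-0.36,0.27],"dr":[0,0,0]}]'
python3 - <<'E'
from h import *
out=[]
for n,b in(("scene",(145,240,305,340)),("top",(130,130,290,270))):
    d=ctrl.get_image(n);cv2.imwrite(f"pics/{n}_f.png",d["img"][:,:,::-1])
    out.append(cv2.resize(d["img"][b[1]:b[3],b[0]:b[2],::-1],None,fx=4,fy=4 if n=="scene" else 4,interpolation=cv2.INTER_NEAREST))
cv2.imwrite("pics/fs.png",out[0]);cv2.imwrite("pics/ft.png",out[1])
E
```

```text
t: 15.13
tcp_pos: [402.7, 236.7, 16.1]
ee_rot: [0.408, 0.913, 0.0, -0.0]
contact_force: [-0.1, 0.6, -0.2]
opening: 40.0
tcp fwd,lat 28.2977938041131 -84.14990346510957 15.1833 [-0.16239795  0.1222799   0.04748996]
t: 16.85
tcp_pos: [462.0, -126.7, 286.4]
ee_rot: [0.409, 0.913, -0.0, 0.0]
contact_force: [1.0, 0.6, 0.8]
opening: 39.6
```

View pics/fs.png

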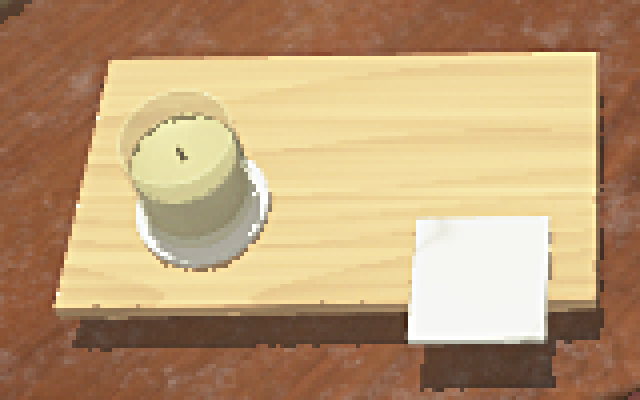

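View pics/ft.png

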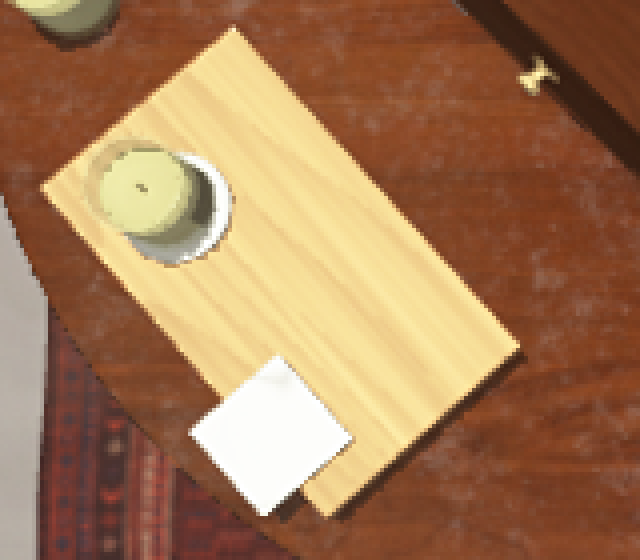

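The coaster is lying flat, looks square, and overhangs the front edge. The candle hasn't moved. I'll measure the overhang in both views.

```bash
cat > fin.py <<'E'
from h import *
for n in("scene","top"):
    d=ctrl.get_image(n);im=d["img"];hsv=cv2.cvtColor(im,cv2.COLOR_RGB2HSV)
    H,S,V=[hsv[:,:,i].astype(int) for i in range(3)]
    w=((S<40)&(V>(215 if n=="scene" else 150))).astype(np.uint8)
    num,lab,st,ce=cv2.connectedComponentsWithStats(w);s={"scene":(266,310),"top":(198,240)}[n]
    q=quad((lab==lab[s[1],s[0]]).astype(np.uint8)*255);P=ray(d,q,55)[:,:2]
    # riser front edge: wood->dark crossing (brightness of blue/green) subpixel, visible part
    g=im[:,:,1].astype(float);pts=[]
    if n=="scene":
        for u in range(164,242):
            col=g[305:325,u]; k=np.argmin(np.diff(col)); hi,lo=col[max(k-2,0):k].mean(),col[k+2]; 
            i=next((i for i in range(max(k-2,0),k+3) if col[i]>175>=col[i+1]),None)
            if i is not None: pts.append((u,305+i+(col[i]-175)/(col[i]-col[i+1])))
    else:
        for v in range(182,224):
            row=g[v,125:200]
            # from the wood going left
            x0=int(141+(v-178)*0.9)+6-125
            i=next((i for i in range(x0,1,-1) if row[i]>150>=row[i-1]),None)
            if i is not None: pts.append((125+i-(row[i]-150)/(row[i]-row[i-1]),v))
    pts=np.array(pts,np.float32)
    W=ray(d,pts,45)[:,:2].astype(np.float32)
    vx,vy,x0,y0=cv2.fitLine(W,cv2.DIST_HUBER,0,.01,.01).ravel()
    u=np.array([vx,vy]);u*=np.sign(u[0]);nn=np.array([-u[1],u[0]])
    F=(P-[x0,y0])@nn
    E2=np.roll(P,-1,0)-P
    print(n,"edge ang",round(np.degrees(np.arctan2(u[1],u[0])),2),"n",len(pts),"resid",np.abs((W-[x0,y0])@nn).mean().round(2))
    print("  corner overhang",F.round(1),"centre+40:",round(F.mean()+40,1),"sides",np.linalg.norm(E2,axis=1).round(1),"ang mod90",(np.degrees(np.arctan2(E2[:,1],E2[:,0]))%90).round(1))
print(ctrl.get_obs()["t"])
E
python3 fin.py
```

```text
scene edge ang 41.87 n 74 resid 0.47
  corner overhang [-50.6  30.6  29.  -52.1] centre+40: 29.2 sides [81.2 78.6 81.2 79.9] ang mod90 [40.2 40.7 41.1 40.7]
top edge ang 41.96 n 42 resid 0.26
  corner overhang [-51.2 -50.8  29.7  30.5] centre+40: 29.5 sides [81.8 80.5 81.1 81.7] ang mod90 [41.7 41.2 42.6 41.7]
17.05
```

```bash
python3 - <<'E'
import cv2,numpy as np
a=cv2.imread("pics/scene0.png").astype(int);b=cv2.imread("pics/scene_f.png").astype(int)
for nm,(x0,y0,x1,y1) in dict(round_candle=(165,255,218,310),jar=(325,198,362,246),tray=(365,195,400,230),tin=(330,163,360,195),box2=(333,118,362,146)).items():
    print(nm,np.abs(a-b)[y0:y1,x0:x1].max(2).mean().round(1),(np.abs(a-b)[y0:y1,x0:x1].max(2)>40).sum())
E
```

```text
round_candle 4.1 0
jar 22.8 501
tray 4.7 57
tin 2.9 0
box2 6.1 30
```

View pics/scene_f.png

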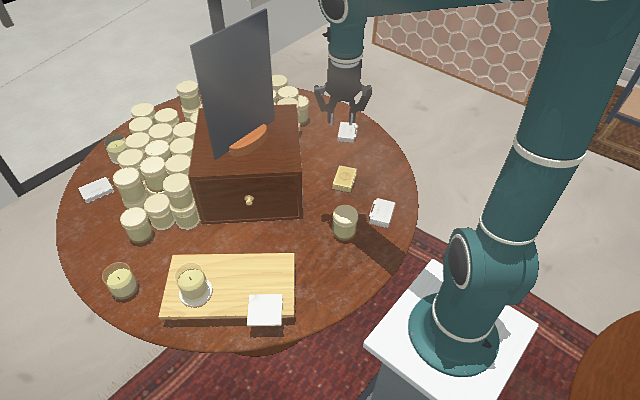

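The jar differs from the first picture only because the arm now shades it; it's still at about (345,223). Nothing else has moved, and the hand is well clear.

```bash
python3 -c "
from rig import ctrl
print(ctrl.sign_off())"
```

```text
the job is handed in; nothing more can be done
None
```

I pushed the square coaster forward along the riser with two spread fingertips until about 3 cm stuck out over the front edge, then handed the job in at about 17 s of the 38 s allowed.

- **Overhang:** my last check gave 29.2 mm in the scene view and 29.5 mm in the top view.
- **Squareness:** the top view puts the coaster within about 0.2° of the edge. The scene view reads about 1.2°, so the two disagree slightly.
- **Flatness:** it looked flat on the riser in every picture I took.
- **Other objects:** the candle, round coaster, tin, card trays and jar looked unmoved against the first picture. The jar's pixels changed because the arm was shading it, so I checked its position by eye.
- **Hand:** it finished well clear, with the tool about 286 mm up by its own reading.

**Tool height reading:** the reported tool height didn't match the real fingertips. They touched the riser top (45 mm) at a reading of about 13 mm, so they sit about 32 mm higher than reported. The stated finger swing accounts for at most 13 mm of that. I set the pushing height from that touch, which reached about 38 N at the fingertips before I backed off.

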